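# Shingle the sample boards up the display stand

## Task

On the sloping display stand of the print studio, continue the column of overlapping sample boards that the fixed white board begins. First lay the blue board so that it overlaps the top of the white one, with its lower edge on the lower red line; then lay the green board overlapping the blue one in the same way, with its lower edge on the upper red line. Both should lie flat like roof slates, long side up the slope, straight and in line with the white board.

Things in the scene. Friction and masses are not known exactly. Their poses are not given: they have to be found in the camera images.
- white_board: White board, 110 x 56 x 6 mm, fixed at the foot of a stand's sloping grey deck (285 x 200 mm, top about 120 mm above the table). Origin: centre of its underside; x along its length straight up the slope (away from the robot, 15 degrees above level), y across, z square to its face. The deck slopes 20 degrees, so each board lies parallel to the last: tail on it, head on the deck.
- lower_line (a point): Centre of the lower red line, on the deck under the column's centre line. The upper line is 75 mm further up the deck. Each shows as a thin 62 mm red strip on both sides of the column, its upper edge the mark; the lower also crosses the white board. The deck is clear for 70 mm on each side of the column.
- blue_board: Painted wood board, 110 x 56 x 6 mm, 45 g, deep blue, pale blue blobs. Origin: centre of underside; x along the 110 mm, y across, z up; either way round will do. Starts loose, flat on the table, x within 0.3 rad of pointing away from the robot. In place, its origin is at x 75, y 0, z 6 mm in the white board's frame, axes parallel.
- green_board: Painted wood board, 110 x 56 x 6 mm, 45 g, leaf green, pale green blobs. Origin: centre of underside; x along the 110 mm, y across, z up; either way round will do. Starts loose, flat on the table, x within 0.3 rad of pointing away from the robot. In place: x 150, y 0, z 12 mm in the white board's frame, axes parallel. Wine red and ochre boards of the same size lie among them, not needed.
Mind the look-alikes: they are no part of the job. What is shaped like the blue_board but black is not meant.

How it is judged:
On the way, in this order (a step that is already met when the one before it is completed fails the run):
1. the blue board lies in place over the white one, let go (x of blue_board in the frame of white_board between 0.0618 and 0.0878 m and y of blue_board in the frame of white_board between -0.015 and 0.015 m and z of blue_board in the frame of white_board between 0.001 and 0.011 m and angle between the x axis of blue_board and the x axis of white_board, either way round below 0.19 rad and angle between the z axis of blue_board and the z axis of white_board, either way round below 0.15 rad and contact force between the fingers and blue_board below 0.1 N and linear speed of blue_board below 0.02 m/s), for 0.2 s.
2. the green board lies in place over the blue one, let go (x of green_board in the frame of white_board between 0.1365 and 0.1625 m and y of green_board in the frame of white_board between -0.015 and 0.015 m and z of green_board in the frame of white_board between 0.007 and 0.017 m and angle between the x axis of green_board and the x axis of white_board, either way round below 0.19 rad and angle between the z axis of green_board and the z axis of white_board, either way round below 0.15 rad and contact force between the fingers and green_board below 0.1 N and linear speed of green_board below 0.02 m/s), for 0.2 s.
At the end, for the whole second after the job is handed in: Blue lies overlapping white, green overlapping blue: each lower edge within 13 mm of its red line, within 15 mm of the column's centre line, within 10 degrees of straight, within 5 mm of its proper height and 8 degrees of parallel to the white board; both let go and at rest (all of step 1 and all of step 2); the robot touches nothing.
It also fails if it takes over 58 s, if anything falls off the work surface, if the arm or the gripper's body presses on something with over 40 N, if the wrist force passes 120 N, or if a joint passes its speed limit or range.

## Robot

A 6-joint arm with a two-finger parallel gripper is mounted at the origin on the work surface. World frame = base frame: x ahead of the robot, y to its left, z up, the work surface at z = 0. Lengths are in m, angles in rad, forces in N, time in s.
With the tool pointing down it reaches from about 0.375 to 0.9 m from the base axis. Payload 3.1 kg.
Tool frame: the origin (TCP) lies midway between the tips of the shut fingers; the grasp point (between the pads) lies 19 mm behind it (ctrl.pinch_z is the distance from the TCP to the grasp point, in m); z points along the fingers, y is the direction in which the jaws open and shut (so a half turn about z gives the same grasp; the last joint's range is limited). The gripper opens to 85 mm and grips with 20 to 120 N. Pads are 22 mm wide; open, the fingers measure 114 mm over their backs; the gripper's body (76 mm by 85 mm) begins 54 mm behind the grasp point. The pads swing forward as they close: fully open they stand 13 mm farther back than shut.
Start: joints at [1.113, 0.527, 1.433, -0, 1.181, -0.178], TCP at [0.172, 0.601, 0.231] pointing down, gripper open.
Joint ranges: [-3.08, 3.08], [-0.75, 2.2], [0.22, 2.44], [-1.43, 4.57], [0, 2.65], [-2.85, 2.85]. Speed limits (rad/s): [2.79, 2.79, 3.14, 3.14, 3.14, 3.14].

## Interface

Orientations are given as a unit quaternion [w, x, y, z].
In Python, from plant import ctrl gives the robot as it stands. The module is installed in compiled form; this text tells all that it offers. Calls block until the motion is done:
- ctrl.movep(position, orientation): joint-space move of the TCP to a pose.
- ctrl.line_to(position, vel=0.15, rot=None, until_force=None): straight line of the TCP; rot=None keeps the orientation; vel is the mean speed in m/s. With until_force (N) it stops when the force on the tool has changed by that much, and returns True; else False.
- ctrl.move_j(angles): joint-space move.
- ctrl.command_gripper(opening, strength=None): finger opening in m; strength is the grip in N (None keeps the last); returns when the fingers have stopped.
- ctrl.dwell(seconds).
- ctrl.ik(position, orientation): joint angles nearest the present ones, or None.
- ctrl.camera(name): name is "scene" or "top" or "wrist"; returns the picture (384x512x3 uint8, red, green, blue); there is no depth.
- ctrl.get_calibration(name): a dict with "vertical_fov" (degrees; the focal length in pixels is half the picture's height over the tangent of half this angle, whatever the lens; pixels are square), "cx", "cy" (the principal point, pixels), "xyz" and "orientation" of the camera in the world. Camera axes: x right, y up, looking along -z (the intrinsics and any distortion apply to the point x, -y, -z); pixel columns grow to the right and rows downward; lengths in m; the calibration is good to about 2 mm. A picture is of the moment at which its call begins: read the wrist's pose just before it. get_calibration takes no time and is no camera call; for the wrist camera it gives the pose at the moment of the call.
A pose or a line that the arm cannot do raises ctrl.IKError and nothing moves.
- ctrl.finish_job(): hands the job in, once; it reports no verdict.
Readings, each from a call of its own:
- ctrl.read_time_s(): time.
- ctrl.read_q(): joint angles.
- ctrl.read_dq(): joint speeds.
- ctrl.read_effort(): joint torques, N m.
- ctrl.read_tcp_pos(): TCP position.
- ctrl.read_orientation(): TCP orientation.
- ctrl.read_wrist_force(): force on the tool from outside, world axes, zero at the start.
- ctrl.read_wrist_torque(): the same for the moment, N m.
- ctrl.read_gripper_width(): finger opening in m.
Only numpy, scipy, OpenCV 4.12 (cv2) and the standard library are available. Lean on these libraries where they do the work, as an engineer would, in place of code of your own. Each camera call takes 0.05 s, during which the arm holds its last target.

## Working session

There is one attempt and no reset: what is moved stays moved. The work goes in short steps, each a Python script; the robot and the scene stay as the last script left them, time stands still between calls to the robot, and variables do not carry over. Pictures are saved under pics/ and viewed, and the job is handed in when it is done.

```bash
mkdir -p pics; python3 - <<'E'
from plant import ctrl
import cv2
for n in ("scene","top","wrist"):
    c=ctrl.get_calibration(n); print(n,c)
    im=ctrl.camera(n); cv2.imwrite(f"pics/a_{n}.png",im[:,:,::-1])
print(ctrl.read_time_s(),ctrl.read_orientation(),ctrl.pinch_z,ctrl.read_gripper_width())
E
```

```text
scene {'vertical_fov': 49.80893299231112, 'cx': 252.38781440851668, 'cy': 196.12033173350514, 'xyz': array([0.97095241, 0.30985713, 0.6778329 ]), 'orientation': array([0.37461416, 0.16959172, 0.37193951, 0.83220423])}
top {'vertical_fov': 56.0400002275351, 'cx': 254.6370391039086, 'cy': 195.71484676703545, 'xyz': array([ 0.29513938, -0.18209438,  1.04289529]), 'orientation': array([-0.69944519, -0.05182952,  0.0476341 ,  0.71121102])}
wrist {'vertical_fov': 68.62005539582705, 'cx': 261.21427355781947, 'cy': 188.67619004044727, 'xyz': array([0.10782408, 0.61848925, 0.37237597]), 'orientation': array([ 0.79106876, -0.10627756, -0.079008  ,  0.5972211 ])}
0.15 [-2.67747977e-04  1.38952557e-01  9.90298674e-01 -8.07114501e-04] 0.0187 0.0856595622039019
```

View pics/a_scene.png

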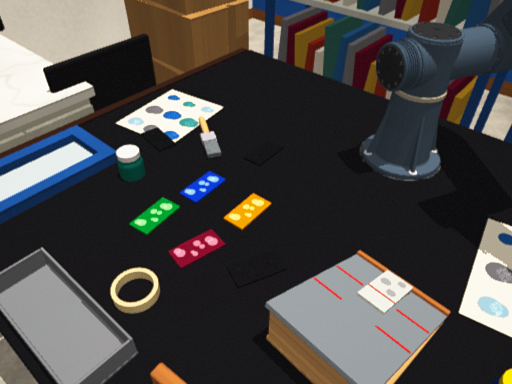

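View pics/a_top.png

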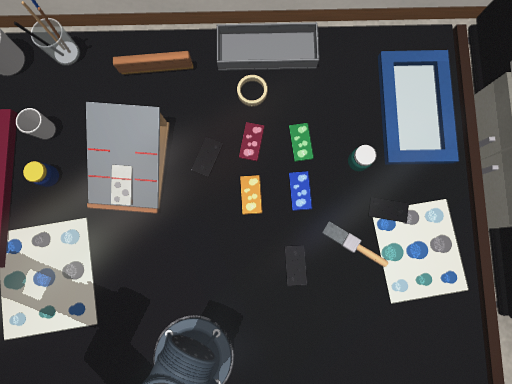

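View pics/a_wrist.png

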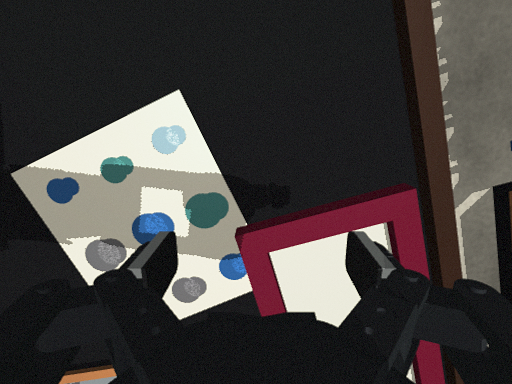

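```bash
cat > h.py <<'E'
import numpy as np, cv2
from scipy.spatial.transform import Rotation as R
def K(c,H=384):
    f=H/2/np.tan(np.radians(c["vertical_fov"])/2)
    return np.array([[f,0,c["cx"]],[0,f,c["cy"]],[0,0,1.]])
def Rm(q): return R.from_quat(np.asarray(q)[[1,2,3,0]]).as_matrix()
def q_of(M): 
    q=R.from_matrix(M).as_quat(); return q[[3,0,1,2]]
D=np.diag([1,-1,-1.])
def ray(c,uv):
    p=np.linalg.inv(K(c))@np.array([uv[0],uv[1],1.]); return Rm(c["orientation"])@D@p
def on_z(c,uv,z):
    d=ray(c,uv); o=np.asarray(c["xyz"]); return o+d*(z-o[2])/d[2]
def proj(c,P):
    p=(np.atleast_2d(P)-c["xyz"])@Rm(c["orientation"])@D
    p=p@K(c).T; return p[:,:2]/p[:,2:]
E
python3 - <<'E'
from plant import ctrl
from h import *
im=cv2.imread("pics/a_top.png"); c=ctrl.get_calibration("top")
hsv=cv2.cvtColor(im,cv2.COLOR_BGR2HSV)
for n,(u,v) in dict(blue=(300,190),green=(301,142),wine=(252,142),ochre=(251,195)).items():
    m=(hsv[:,:,2]>60).astype(np.uint8); mm=np.zeros_like(m); mm[v-25:v+26,u-18:u+19]=m[v-25:v+26,u-18:u+19]
    r=cv2.minAreaRect(cv2.findNonZero(mm)); b=cv2.boxPoints(r)
    P=np.array([on_z(c,p,.006) for p in b]); e=[np.linalg.norm(P[i]-P[i-1]) for i in range(2)]
    print(n,r,P.mean(0).round(4),np.round(e,3))
for n,p in dict(wl=(110,203),wr=(131,206),tl=(112,165),tr=(132,166),red_l=(88,178),red_r=(158,181)).items(): print(n,on_z(c,p,.07).round(3))
b=im[100:280,180:430]; cv2.imwrite("pics/b.png",cv2.resize(b,None,fx=3,fy=3,interpolation=cv2.INTER_CUBIC))
E
```

```text
blue ((300.2030029296875, 190.5297088623047), (38.90595626831055, 20.199254989624023), 84.2894058227539) [ 0.4555 -0.3097  0.006 ] [0.114 0.059]
green ((300.9344787597656, 141.59048461914062), (37.24625778198242, 19.590824127197266), 80.90972137451172) [ 0.6021 -0.3169  0.006 ] [0.113 0.059]
wine ((251.17308044433594, 141.13461303710938), (19.219379425048828, 36.67371368408203), 11.309932708740234) [ 0.6062 -0.1695  0.006 ] [0.057 0.112]
ochre ((250.77920532226562, 194.4086151123047), (38.544654846191406, 20.305408477783203), 85.91438293457031) [ 0.4466 -0.166   0.006 ] [0.113 0.059]
wl [0.42  0.217 0.07 ]
wr [0.411 0.159 0.07 ]
tl [0.526 0.215 0.07 ]
tr [0.522 0.16  0.07 ]
red_l [0.49 0.28 0.07]
red_r [0.478 0.087 0.07 ]
```

View pics/b.png

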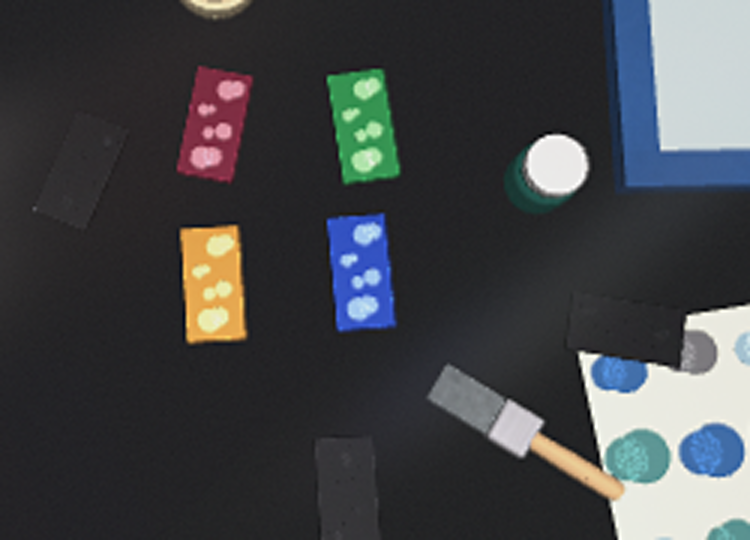

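```bash
cat >> h.py <<'E'
def tool(yaw,pitch=0):
    # board axes: x up-slope w/ yaw about z; tool x=-bx, y=by, z=-bz
    Bm=R.from_euler('ZY',[yaw,-pitch]).as_matrix()
    return Bm@np.diag([-1,1,-1.])
E
python3 - <<'E'
from plant import ctrl
from h import *
Tc=ctrl.get_calibration("wrist"); T=Rm(ctrl.read_orientation())
print("cam in tool",T.T@(Tc["xyz"]-ctrl.read_tcp_pos()), (T.T@Rm(Tc["orientation"])).round(3))
ctrl.movep([0.47,0.19,0.32],q_of(tool(-.05)))
c=ctrl.get_calibration("wrist"); im=ctrl.camera("wrist"); np.savez("w1.npz",im=im,**c)
cv2.imwrite("pics/w1.png",im[:,:,::-1]); print(ctrl.read_q(),ctrl.read_time_s(),ctrl.read_wrist_force())
E
```

```text
cam in tool [ 0.06644849 -0.00034396 -0.14193401] [[ 0.001  0.965  0.263]
 [ 1.    -0.001 -0.   ]
 [-0.     0.263 -0.965]]
[ 1.64853981e-01  2.65783371e-01  1.60583747e+00  2.59475251e-04
  1.27035232e+00 -1.35721963e+00] 2.0667 [ 0.28065806 -0.37203122  0.65144389]
```

View pics/w1.png

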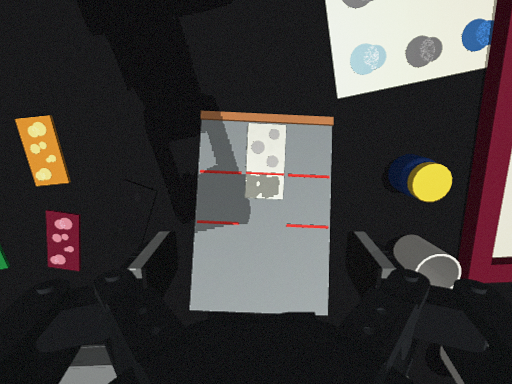

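```bash
python3 - <<'E'
from h import *
im=cv2.imread("pics/w1.png"); b=im[105:240,185:345]
cv2.imwrite("pics/w1c.png",cv2.resize(b,None,fx=4.4,fy=4.4,interpolation=cv2.INTER_CUBIC))
im=cv2.imread("pics/a_top.png"); b=im[95:220,78:178]
cv2.imwrite("pics/topc.png",cv2.resize(b,None,fx=4.8,fy=4.8,interpolation=cv2.INTER_CUBIC))
E
```

```text
(no output)
```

View pics/w1c.png

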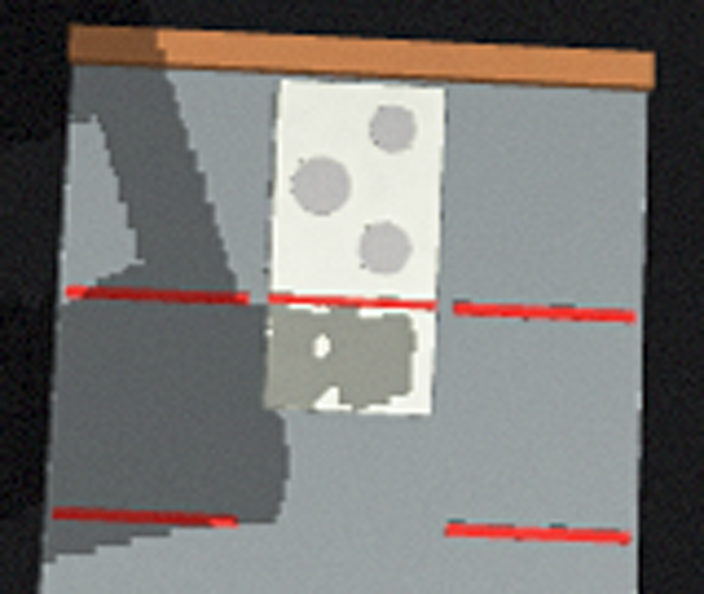

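View pics/topc.png

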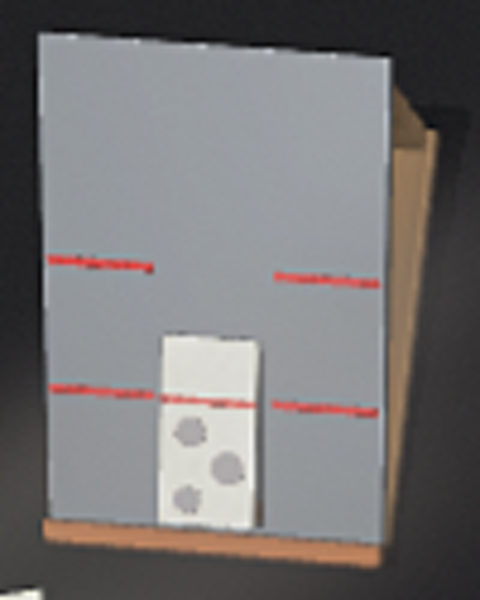

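```bash
python3 - <<'E'
from plant import ctrl
from h import *
from scipy.optimize import least_squares
w=np.load("w1.npz"); cw={k:w[k] for k in("xyz","orientation")}|{k:float(w[k]) for k in("vertical_fov","cx","cy")}
ct=ctrl.get_calibration("top")
W=(np.array([[279,80],[445,88],[264,409],[431,415]])+.5)/4.4-.5+[185,105]
T=(np.array([[252,529],[159,524],[258,342],[162,336]])+.5)/4.8-.5+[78,95]
L=np.array([[-.055,-.028,.006],[-.055,.028,.006],[.055,-.028,.006],[.055,.028,.006]])
# pixel centres vs edges: keep as is
def pose(p,P): return P@R.from_euler('ZY',[p[3],-p[4]]).as_matrix().T+p[:3]
def run(use,fixp):
    def f(p):
        p=np.r_[p,np.radians(15)] if fixp else p
        r=[]
        if 'w' in use: r.append((proj(cw,pose(p,L))-W).ravel())
        if 't' in use: r.append((proj(ct,pose(p,L))-T).ravel())
        return np.concatenate(r)
    s=least_squares(f,[.47,.19,.07,-.05]+([] if fixp else [.26])); print(use,s.x.round(4),s.fun.round(2)); return s.x
a=run('wt',1);run('w',1);run('t',1);run('wt',0)
cs=ctrl.get_calibration("scene")
p=np.r_[a,np.radians(15)]
print(proj(cs,pose(p,L)).round(1))
im=cv2.imread("pics/a_scene.png")
for P,col in((L,(0,255,0)),):
    for u,v in proj(cs,pose(p,P)): cv2.circle(im,(round(u),round(v)),1,col,-1)
cv2.imwrite("pics/sc.png",cv2.resize(im[240:384,256:460],None,fx=3.8,fy=3.8,interpolation=cv2.INTER_CUBIC))
im=cv2.imread("pics/w1.png")
for xx,z in((.02,None),(.02+.0747,None)):
  for y in(-.06,.06):
    u=proj(cw,pose(p,np.array([[xx,y,(xx-.055)*np.tan(np.radians(5))]])))[0]; print("line",xx,y,u.round(1))
E
```

```text
wt [ 0.4746  0.1961  0.0448 -0.0917] [-0.17  0.03  0.04 -0.09  0.1  -0.15  0.06  0.07  0.14  0.15 -0.19 -0.28
  0.04  0.02  0.07 -0.18]
w [ 0.4746  0.1961  0.0447 -0.0931] [-0.12  0.05  0.07 -0.01  0.05 -0.15 -0.    0.12]
t [ 0.4748  0.197   0.0425 -0.0866] [ 0.2   0.13 -0.09 -0.2  -0.09  0.08 -0.02 -0.02]
wt [ 0.4745  0.1961  0.0449 -0.0924  0.27  ] [-0.15  0.04  0.03 -0.05  0.06 -0.18  0.06  0.06  0.17  0.16 -0.15 -0.29
 -0.02  0.05  0.01 -0.17]
[[386.8 269.5]
 [412.5 287. ]
 [356.6 292.2]
 [383.8 312.5]]
line 0.02 -0.06 [224.7 173.1]
line 0.02 0.06 [304.2 176.5]
line 0.0947 -0.06 [222.1 223.2]
line 0.0947 0.06 [302.8 226.5]
```

View pics/sc.png

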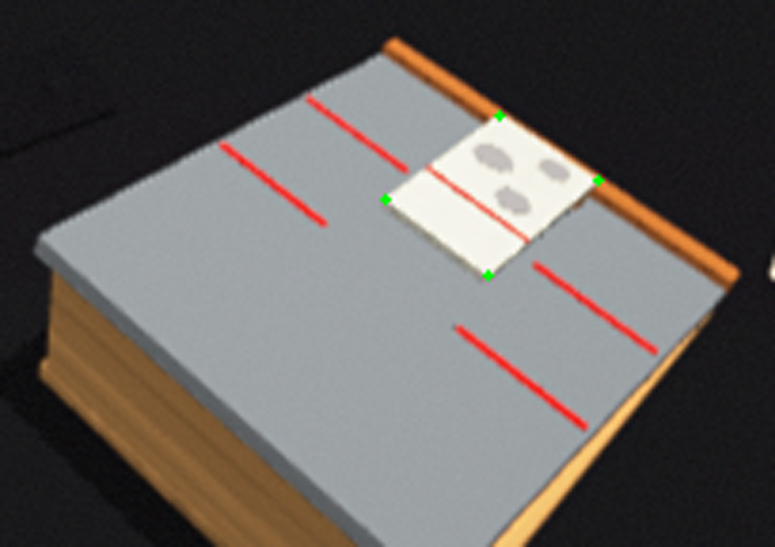

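```bash
python3 - <<'E'
from plant import ctrl
from h import *
ctrl.movep([0.52,-0.30,0.28],q_of(tool(.1)))
c=ctrl.get_calibration("wrist"); im=ctrl.camera("wrist"); np.savez("w2.npz",im=im,**c)
im=im[:,:,::-1].copy(); cv2.imwrite("pics/w2.png",im); print(ctrl.read_q(),ctrl.read_time_s())
hsv=cv2.cvtColor(im,cv2.COLOR_BGR2HSV)
for n,g in dict(blue=(.4555,-.3097,.006),green=(.602,-.317,.006)).items():
    u,v=proj(c,np.array(g))[0].round().astype(int); print(n,u,v)
    m=(hsv[:,:,2]>70).astype(np.uint8); mm=np.zeros_like(m); mm[v-60:v+61,u-45:u+46]=m[v-60:v+61,u-45:u+46]
    cs,_=cv2.findContours(mm,0,1); k=max(cs,key=cv2.contourArea); r=cv2.minAreaRect(k); b=cv2.boxPoints(r)
    P=np.array([on_z(c,p,.006) for p in b]); e=[P[i]-P[i-1] for i in (1,2)]
    l=max(e,key=np.linalg.norm); l=l*np.sign(l[0])
    print(n,b.round(1).tolist(),P.mean(0).round(4),[np.linalg.norm(x).round(4) for x in e],"yaw",np.arctan2(l[1],l[0]))
E
```

```text
[-7.07309213e-01  4.42580420e-01  1.43969133e+00  3.61187346e-04
  1.25931452e+00 -2.37987760e+00] 3.9167
blue 258 113
blue [[238.89999389648438, 151.6999969482422], [240.0, 71.69999694824219], [281.1000061035156, 72.30000305175781], [279.8999938964844, 152.3000030517578]] [ 0.4564 -0.3074  0.006 ] [np.float64(0.1103), np.float64(0.0566)] yaw 0.06726582567769857
green 244 209
green [[225.8000030517578, 174.6999969482422], [262.79998779296875, 173.8000030517578], [264.3999938964844, 241.0], [227.39999389648438, 241.89999389648438]] [ 0.6022 -0.3159  0.006 ] [np.float64(0.0559), np.float64(0.1109)] yaw 0.12772345796990012
```

View pics/w2.png

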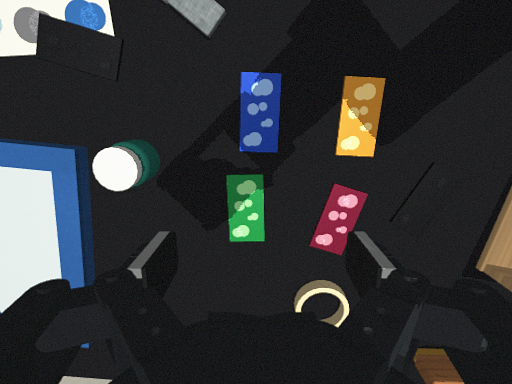

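```bash
cat >> h.py <<'E'
def pick(ctrl,cen,yaw,off=-.008):
    M=tool(yaw); q=q_of(M); g=np.array(cen[:2])+off*np.array([np.cos(yaw),np.sin(yaw)])
    ctrl.movep([*g,.06],q); ctrl.command_gripper(.070,30)
    ctrl.line_to([*g,.008],vel=.12)
    hit=ctrl.line_to([*g,-.014],vel=.02,until_force=4)
    z=ctrl.read_tcp_pos()[2]; print("hit",hit,z,ctrl.read_gripper_width(),ctrl.read_wrist_force())
    return g,q,z,hit
E
python3 - <<'E'
from plant import ctrl
from h import *
print(pick(ctrl,(.4560,-.3082),.085), ctrl.read_time_s())
E
```

```text
hit True -0.007656896643744193 0.06988067948676381 [0.07578151 0.00953149 4.46700689]
(array([ 0.44802888, -0.30887918]), array([ 0.        , -0.04248721,  0.99909701,  0.        ]), np.float64(-0.007656896643744193), True) 6.5083
```

```bash
python3 - <<'E'
from plant import ctrl
from h import *
g=[0.44802888, -0.30887918]
ctrl.line_to([*g,-.0030],vel=.02)
ctrl.command_gripper(.03,40)
print(ctrl.read_gripper_width(),ctrl.read_tcp_pos(),ctrl.read_wrist_force())
ctrl.line_to([*g,.20],vel=.2)
print(ctrl.read_gripper_width(),ctrl.read_wrist_force(),ctrl.read_time_s())
im=ctrl.camera("wrist")[:,:,::-1]; cv2.imwrite("pics/g1.png",im)
im=ctrl.camera("scene")[:,:,::-1]; cv2.imwrite("pics/g1s.png",im)
E
```

```text
0.05422118677471152 [ 0.44801017 -0.30886488 -0.00280117] [-0.70265742  0.80610709  2.6939204 ]
0.05436237444336002 [ 0.29582547 -0.10143441 -1.1807752 ] 8.35
```

View pics/g1.png

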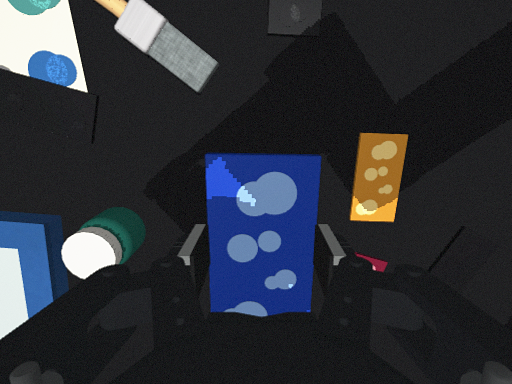

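View pics/g1s.png

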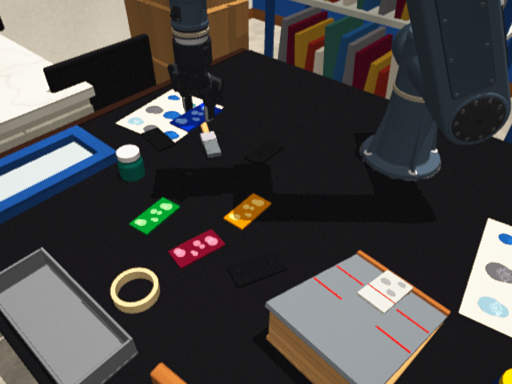

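```bash
cat >> h.py <<'E'
def inhand(ctrl,uvs,back=-.009):
    c=ctrl.get_calibration("wrist"); T=Rm(ctrl.read_orientation()); t=np.asarray(ctrl.read_tcp_pos())
    o=T.T@(c["xyz"]-t); out=[]
    for uv in uvs:
        d=T.T@ray(c,uv); out.append(o+d*(back-o[2])/d[2])
    return np.array(out)
E
python3 - <<'E'
from plant import ctrl
from h import *
print(inhand(ctrl,[(205.5,154),(321.5,155),(210,300),(313.5,300)]).round(4))
E
```

```text
[[ 0.0474 -0.0267 -0.009 ]
 [ 0.0469  0.0283 -0.009 ]
 [-0.033  -0.0283 -0.009 ]
 [-0.0329  0.0285 -0.009 ]]
```

```bash
cat >> h.py <<'E'
WP=np.array([.4746,.1961,.0448]); WY=-.092; WB=R.from_euler('ZY',[WY,-np.radians(15)]).as_matrix()
def place(ctrl,x,z,gx=-.008,gz=-.003,dy=0.):
    q=q_of(tool(WY,np.radians(15)))
    P=lambda h,s=0: WP+WB@np.array([x+gx+s,dy,z+gz+h])
    ctrl.movep(P(.12),q)
    ctrl.line_to(P(.012),vel=.12)
    print("pre",ctrl.read_wrist_force())
    hit=ctrl.line_to(P(-.006),vel=.015,until_force=3)
    l=WB.T@(ctrl.read_tcp_pos()-WP)-[gx,0,gz]; print("hit",hit,"board at",l.round(4),ctrl.read_wrist_force(),ctrl.read_gripper_width(),ctrl.read_time_s())
E
python3 - <<'E'
from plant import ctrl
from h import *
p=ctrl.read_tcp_pos(); ctrl.line_to([p[0],p[1],.24],vel=.2)
place(ctrl,.075,.006)
im=ctrl.camera("scene")[:,:,::-1]; cv2.imwrite("pics/p1s.png",im)
E
```

```text
pre [ 0.12448463 -0.09260377 -0.91150335]
hit True board at [0.075  0.     0.0088] [-1.05725658 -0.11262691  3.67015532] 0.05431843564485782 12.4
```

View pics/p1s.png

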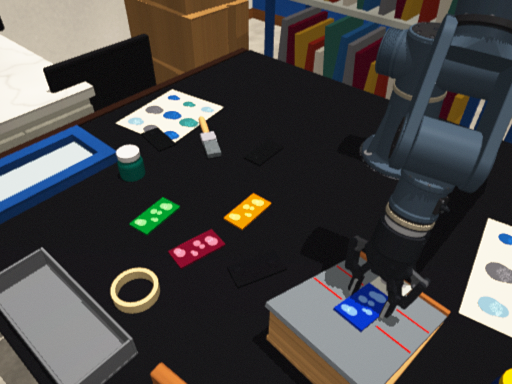

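```bash
cat >> h.py <<'E'
def press_release(ctrl,x,z,gx=-.008,gz=-.003):
    p=np.asarray(ctrl.read_tcp_pos())
    hit=ctrl.line_to(p-.004*WB[:,2],vel=.01,until_force=5)
    l=WB.T@(ctrl.read_tcp_pos()-WP)-[gx,0,gz]; print("press",hit,l.round(4),ctrl.read_wrist_force(),ctrl.read_wrist_torque())
    ctrl.command_gripper(.066); ctrl.dwell(.15)
    print(ctrl.read_wrist_force(),ctrl.read_gripper_width())
    ctrl.line_to(np.asarray(ctrl.read_tcp_pos())+.03*WB[:,2],vel=.08)
    ctrl.line_to(np.asarray(ctrl.read_tcp_pos())+.09*WB[:,2],vel=.2)
    print(ctrl.read_time_s())
E
python3 - <<'E'
from plant import ctrl
from h import *
press_release(ctrl,.075,.006)
M=tool(WY); ctrl.movep([.47,.19,.32],q_of(M))
c=ctrl.get_calibration("wrist"); im=ctrl.camera("wrist"); np.savez("w3.npz",im=im,**c); cv2.imwrite("pics/w3.png",im[:,:,::-1])
b=im[105:305,185:345,::-1]
cv2.imwrite("pics/w3c.png",cv2.resize(b,None,fx=3,fy=3,interpolation=cv2.INTER_CUBIC))
E
```

```text
press True [0.075  0.     0.0088] [-0.09581476 -0.54180322  4.15187746] [-0.15920308  0.0294072  -0.05268063]
[-0.52541687  0.6008782   1.12674166] 0.06568993245481117
14.2083
```

View pics/w3c.png

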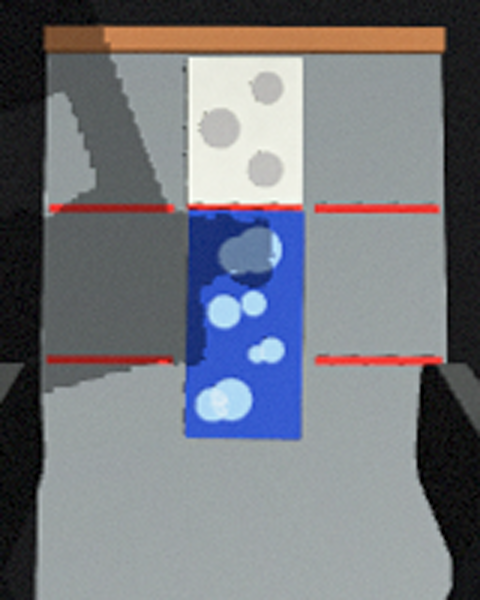

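```bash
cat >> h.py <<'E'
from scipy.optimize import least_squares
def lcal(f):
    w=np.load(f); return {k:w[k] for k in("xyz","orientation")}|{k:float(w[k]) for k in("vertical_fov","cx","cy")}
def fit(c,uv,x0):
    """uv tail(-y,+y), head(-y,+y). fit in white frame x,y,yaw; pitch=0, z fixed; then free z"""
    L=np.array([[-.055,-.028,.006],[-.055,.028,.006],[.055,-.028,.006],[.055,.028,.006]])
    for n in (3,4,5):
        def f(p):
            p=np.r_[p,[x0[2],0.][n-3:]] if n<5 else p
            Q=L@R.from_euler('ZY',[p[2],-p[4]]).as_matrix().T+[p[0],p[1],p[3]]
            return (proj(c,Q@WB.T+WP)-uv).ravel()
        s=least_squares(f,[x0[0],x0[1],0,x0[2],0][:n]); print("x,y,yaw,z,pitch",s.x.round(4),"res",np.abs(s.fun).max().round(2))
E
python3 - <<'E'
from h import *
c=lcal("w3.npz")
uv=(np.array([[187,211],[303,209.5],[185,437],[300.5,440]])+.5)/3-.5+[185,105]
fit(c,uv,(.075,0,.006))
uvw=(np.array([[188.5,57],[303,57],[187,211],[303,209.5]])+.5)/3-.5+[185,105]
E
```

```text
x,y,yaw,z,pitch [ 0.0748 -0.0005 -0.0083] res 0.51
x,y,yaw,z,pitch [ 0.0748 -0.0006 -0.0083  0.0065] res 0.46
x,y,yaw,z,pitch [ 0.0748 -0.0006 -0.0083  0.0065 -0.0002] res 0.46
```

```bash
python3 - <<'E'
from plant import ctrl
from h import *
yaw=.135; q=q_of(tool(yaw)); g=np.array([.6022,-.3162])-.008*np.array([np.cos(yaw),np.sin(yaw)])
ctrl.movep([*g,.10],q); ctrl.command_gripper(.070,30)
ctrl.line_to([*g,.010],vel=.12)
hit=ctrl.line_to([*g,-.003],vel=.03,until_force=6)
print(hit,ctrl.read_tcp_pos())
if not hit:
    ctrl.command_gripper(.03,40); print(ctrl.read_gripper_width(),ctrl.read_tcp_pos())
    ctrl.line_to([*g,.20],vel=.2)
print(ctrl.read_gripper_width(),ctrl.read_wrist_force(),ctrl.read_time_s())
im=ctrl.camera("wrist")[:,:,::-1]; cv2.imwrite("pics/g2.png",im)
E
```

```text
False [ 0.59418039 -0.3172259  -0.00320555]
0.05420120956318065 [ 0.59467086 -0.31758634 -0.00247847]
0.054290442830202415 [-0.82273454 -0.44204893  0.06415526] 20.1083
```

View pics/g2.png

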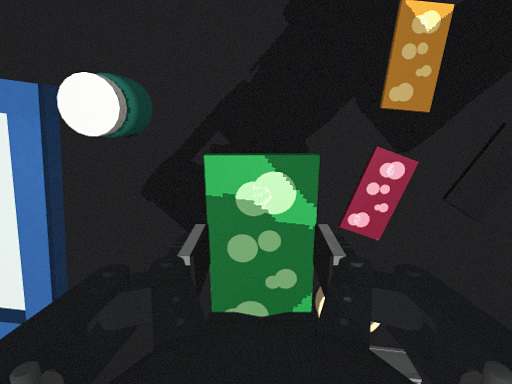

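```bash
python3 - <<'E'
from plant import ctrl
from h import *
print(inhand(ctrl,[(204.5,154),(320.5,155)]).round(4))
p=ctrl.read_tcp_pos(); ctrl.line_to([p[0],p[1],.27],vel=.2)
place(ctrl,.150,.012)
im=ctrl.camera("scene")[:,:,::-1]; cv2.imwrite("pics/p2s.png",cv2.resize(im[200:384,230:486],None,fx=3,fy=3,interpolation=cv2.INTER_CUBIC))
E
```

```text
[[ 0.0473 -0.0271 -0.009 ]
 [ 0.0469  0.0279 -0.009 ]]
pre [ 0.51633943 -0.4361845  -0.07369885]
hit True board at [0.15   0.     0.0156] [-0.45832625  1.06453561  4.32779231] 0.05424765451416852 24.225
```

View pics/p2s.png

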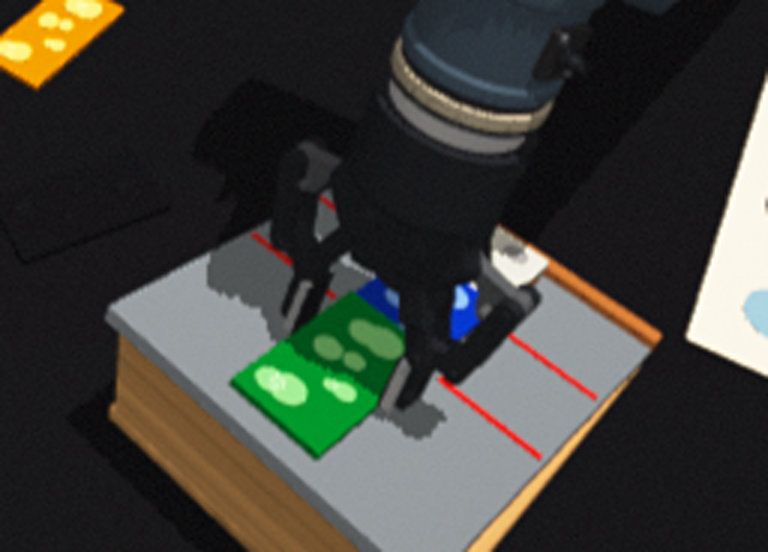

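```bash
python3 - <<'E'
from plant import ctrl
from h import *
press_release(ctrl,.150,.012)
M=tool(WY); ctrl.movep([.47,.19,.32],q_of(M))
c=ctrl.get_calibration("wrist"); im=ctrl.camera("wrist"); np.savez("w4.npz",im=im,**c)
b=im[105:305,185:345,::-1]
cv2.imwrite("pics/w4c.png",cv2.resize(b,None,fx=3,fy=3,interpolation=cv2.INTER_CUBIC))
im=ctrl.camera("top")[:,:,::-1]; cv2.imwrite("pics/top4.png",cv2.resize(im[95:220,60:220],None,fx=4.8,fy=4.8,interpolation=cv2.INTER_CUBIC))
im=ctrl.camera("scene")[:,:,::-1]; cv2.imwrite("pics/s4.png",cv2.resize(im[200:384,230:486],None,fx=3,fy=3,interpolation=cv2.INTER_CUBIC))
E
```

```text
press True [0.15   0.     0.0156] [-0.81762883 -0.74892079  4.41242462] [-0.01475787  0.04180165 -0.04453637]
[0.59236426 0.64472866 0.28270026] 0.06657278393818074
26.0333
```

View pics/w4c.png

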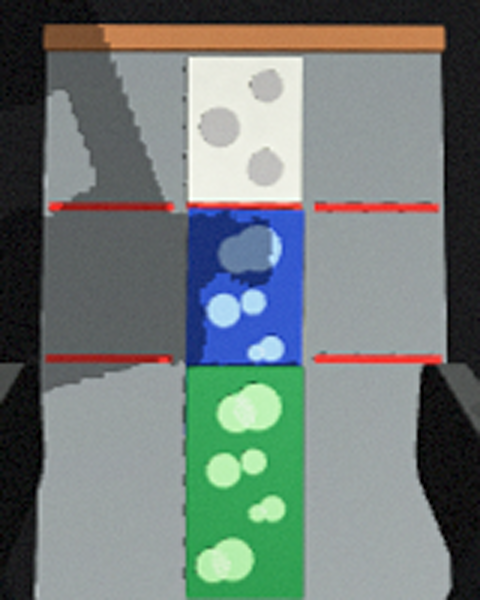

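View pics/s4.png

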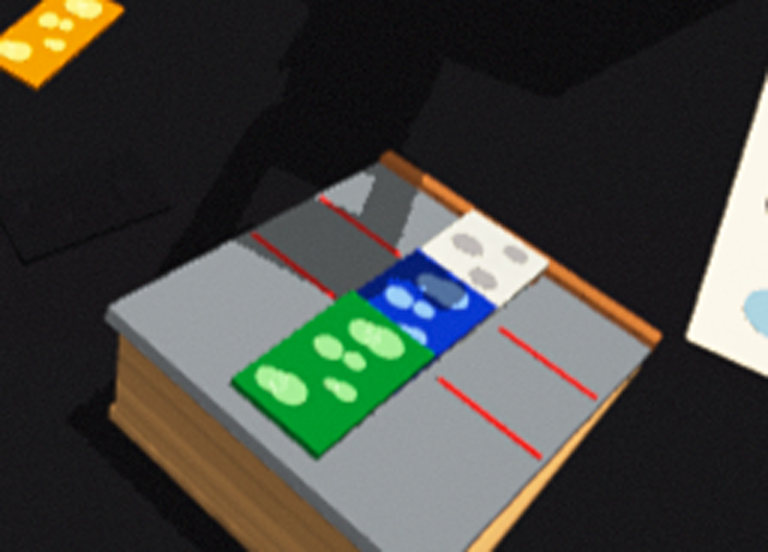

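```bash
python3 - <<'E'
from plant import ctrl
from h import *
c=ctrl.get_calibration("scene")
uv=(np.array([[355,290],[437,355],[233,381],[317,457]])+.5)/3-.5+[230,200]
uv[2:,1]-=1.0
fit(c,uv,(.150,0,.012))
c=lcal("w4.npz"); u=(np.array([[188,366],[303.5,366]])+.5)/3-.5+[185,105]
print(u, proj(c,np.array([[.095,-.028,.018],[.095,.028,.018]])@WB.T+WP))
u2=(np.array([[188,210],[303.5,210]])+.5)/3-.5+[185,105]
print(u2, proj(c,np.array([[.02,-.028,.012],[.02,.028,.012]])@WB.T+WP))
E
```

```text
x,y,yaw,z,pitch [ 0.1479  0.0003 -0.019 ] res 0.51
x,y,yaw,z,pitch [ 0.1464 -0.0002 -0.0194  0.0105] res 0.51
x,y,yaw,z,pitch [ 0.1387 -0.0027 -0.0254  0.0031 -0.0257] res 0.14
[[247.33333333 226.66666667]
 [285.83333333 226.66666667]] [[246.64422147 226.70231814]
 [285.86732058 226.74602341]]
[[247.33333333 174.66666667]
 [285.83333333 174.66666667]] [[246.90671172 174.37048638]
 [285.57178908 174.40759452]]
```

```bash
python3 - <<'E'
from plant import ctrl
ctrl.dwell(.2); print(ctrl.read_time_s()); ctrl.finish_job()
E
```

```text
27.0333
the job is handed in; nothing more can be done
```

I laid the blue board over the white one and the green board over the blue one, then handed the job in at 27.0 s of the 58 s limit. Both are let go, and the arm was well clear of the stand.

**Blue:** After release, a fit to the wrist picture put it at x 74.8, y -0.6, z 6.5 mm in the white board's frame (target 75, 0, 6). Yaw was -0.008 rad and pitch about 0. In the final wrist picture its lower edge was within about 0.3 px (under 0.5 mm) of the expected place, so laying the green did not shift it.

**Green:** In the final wrist picture its lower edge was within 0.1 px of the expected row, one corner was about 0.7 px (1 mm) off sideways, and the board looks straight and in line. Its head lay outside the crop I measured, so I checked that end only in the scene camera.

**Checks that disagreed:**
- **Touch-down height:** both boards met the surface about 3 mm higher than my estimate (8.8 instead of 6 mm, and 15.6 instead of 12 mm). I did not find the cause. The blue board measured at its proper height after release.
- **Extra press:** the short press before each release stopped at once without moving the board further.
- **Scene-camera fit for green:** it gave x 148 mm with height and pitch fixed. With both left free it drifted to x 139, z 3 mm, which would be outside the height limit. I put that down to the free fit being poorly determined from hand-picked corners, because the wrist picture disagrees with it.

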